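Hang the stirrup stamp on its spring balancer

TASK

Put the stirrup-handled stamp back on its balancer: stand it, upright, in the tray on the balancer's base and let go of it, then take the pull grip, draw the sprung hook down beside the stamp and swing it in under the stirrup. Let the hook up under control, never letting it snap back, until it is fully up with the stamp hanging still from it; leave the date stamp and the stapler where they are.

Things in the scene. Friction and masses are not known exactly. Their poses are not given: they have to be found in the camera images.
- stamp: Loose stamp to hang up: bare metal block 76 (x) x 50 (y) x 32 mm high with a tall metal stirrup handle, 109 mm high in all, 0.3 to 0.5 kg. Origin: centre of its underside; z up; x along its long side and the stirrup's top bar. Either way round is the same. It stands on its flat face.
- stirrup (a point): Middle of the stirrup's top bar (centre line), 103 mm above the stamp's underside; axes as the stamp. The slightly arched bar runs along x and is 12 mm thick: grasp it here, fingers closing along y. It stands on two uprights 9 mm thick at x = +-30 mm. The opening under it is 51 mm wide, from 32 to 97 mm above the underside.
- tray (a point): Floor centre of the open tray on the balancer's fixed base, 19 mm above the table: 84 (x) x 58 (y) mm inside, lip 9 mm high; the stamp fits with its x along the tray's x, 4 mm to spare each side. Axes are the stand's: x from tray to column, z up. Base plate: 100 mm wide, 16 mm high, from 60 mm before to 225 mm behind this point.
- pivot (a point): Point on the axis of the upright column, 190 mm behind the tray centre (stand +x), 19 mm above the table; axes as the tray's. The column is 25 mm thick, 0.52 m high. The swing arm at its top turns about this vertical axis and carries the spring drum and the hook at its end, 190 mm from the axis.
- swing_arm (a joint): Arm angle about the column, rad, -0.2 to 1.2. At 0 the hook rod is right over the tray centre; grows as the arm's end swings to the stand's +y side (robot's left). Light friction; stays where left. Its drum, 96 mm across in the arm's plane and 38 mm thick, has its underside 0.367 m above the table; a 28 mm rod guide reaches down to 0.343 m.
- hook (a joint): How far the sprung hook is drawn down, m: 0 (fully up) to 0.118. A square steel rod slides straight down out of the drum and carries the pull grip and, below it, the hook. It pulls up with about 9 N at the top and 12 N fully down, and flies back to 0 if let go.
- hook_bowl (a point): Lowest point of the hook's bowl (centre line of 7 mm wire) under the rod, 0.175 m above the table when up. Axes turn with the arm: x to the column, z up. Mouth opens upward, 21 mm wide in y; shank on the +y side, tip on the -y side, 24 mm above this point: it goes in under a bar moving to -y, tip first. Wire spans +-21 mm in y, 4 mm below. A hung bar's centre is 9.5 mm above.
- pull_grip (a point): Middle of the black pull grip, a round level handle 18 mm thick, 58 mm long, flanged at its free end, pointing away from the column (its -x); moves with the hook. 48 mm from the rod's axis, 110 mm above hook_bowl, 0.285 m above the table when up. The drum overhangs it: lean the gripper back 25 to 45 degrees along the handle, wrist away from the column, fingers closing across it.
- date_stamp: Bystander: low dark date stamp, 52 x 88 x 46 mm, origin under its centre.
- stapler: Bystander: stapler, 34 x 144 x 44 mm, origin under its centre.
There are look-alikes about, which are no part of the job. Leave any yellow look-alike of the stamp alone.

How it is judged (in metres and radians):
On the way, in this order (a step that is already met when the one before it is completed fails the run):
1. the stamp stands upright in the tray, let go, with the hook still up (z of stamp in the frame of tray below 0.004 m and horizontal distance between stamp and tray below 0.009 m and angle between stamp's own z axis and vertical below 0.08 rad and contact force between the fingers and stamp below 0.1 N and value of joint hook below 0.02 m), for 0.2 s.
2. the hook has been drawn down at least 80 mm and its bowl is under the stirrup's bar, the stamp still standing in the tray (value of joint hook above 0.08 m and z of stamp in the frame of tray below 0.004 m and z of hook_bowl in the frame of stirrup below -0.012 m and horizontal distance between hook_bowl and stirrup below 0.015 m), for 0.1 s.
At the end, for the whole second after the job is handed in: The hook is fully up (within 8 mm), the stirrup's bar lies in the hook's bowl (bar middle within 20 mm of the bowl point), the stamp hangs clear of the tray, upright within 11 degrees and slower than 50 mm/s, and the arm is not swinging (under 0.2 rad/s) (value of joint hook below 0.008 m and distance between hook_bowl and stirrup below 0.02 m and z of stamp in the frame of tray above 0.03 m and angle between stamp's own z axis and vertical below 0.2 rad and linear speed of stamp below 0.05 m/s and velocity of joint swing_arm between -0.2 and 0.2 rad/s); the robot touches nothing.
It fails at once if the hook snaps back: it rises faster than 0.45 m/s (velocity of joint hook below -0.45 m/s).
It fails at once if the stamp is tipped by more than 35 degrees (angle between stamp's own z axis and vertical above 0.61 rad).
It fails at once if the date stamp or the stapler is moved by more than 25 mm (distance of any of date_stamp, stapler from where it was at the start of the episode above 0.025 m).
It also fails if it takes over 61 s, if anything falls off the work surface, if the arm or the gripper's body presses on something with over 40 N, if the wrist force passes 120 N, or if a joint passes its speed limit or range.

ROBOT

A 7-joint arm with a two-finger parallel gripper is mounted at the origin on a cart in front of the work surface, level with it; the furniture and walls round the work are solid. World frame = base frame: x ahead of the robot, y to its left, z up, the work surface at z = 0. Lengths are in mm, angles in degrees, forces in N, time in s.
With the tool pointing down it reaches from about 425 to 950 mm from the base axis. Payload 4.7 kg.
Tool frame: the origin (TCP) lies at the very end of the fingers, on their centre line; the grasp point (between the pads) lies 19 mm behind it (bot.pinch_z is the distance from the TCP to the grasp point, in mm); z points along the fingers, y is the line along which they close (so a half turn about z gives the same grasp; the last joint's range is limited). The gripper opens to 85 mm and grips with 20 to 120 N. Pads are 22 mm wide; open, the fingers measure 114 mm over their backs; the gripper's body (76 mm by 85 mm) begins 54 mm behind the grasp point. The pads swing forward as they close: fully open they stand 13 mm farther back than shut.
Start: joints at [-67.26, 26.849, -2.785, 87.806, 1.381, 65.374, -4.715], TCP at [278.772, 614.764, 231.335] pointing down, gripper open.
Joint ranges: [-148.3, 148.3], [-19.14, 114.17], [-79.39, 73.82], [5.75, 140.21], [-59.74, 239.74], [12.07, 113.84], [-152.46, 152.46]. Speed limits (degrees/s): [147.25, 147.25, 180, 180, 180, 180, 180].

INTERFACE

Orientations are given as a 3x3 rotation matrix whose columns are the frame's x, y, z axes.
In Python, from station import readout, camera, camera_model, bot, outline_of gives the robot as it stands.
- The arm moves only by the shell command python3 -m inch 'ROWS' [OPENING]. ROWS is JSON, a list of rows, each a list of 2 entries, a list of its own where there are three numbers: the shift along the world's x, y, z in mm, then the turn, a rotation vector about the world's x, y, z in degrees. In form: [[[tx, ty, tz], [ax, ay, az]], ...]. A call has 1 to 10 rows; each row is the pose to reach, as a shift and turn from the pose commanded when the call began; what a row does not reach only later rows make up. A row lasts 1/10 s, in which the tool goes at most 50 mm and 8.59 degrees, less where a joint would pass 70% of its speed; a pose out of reach is approached as far as the arm can. A call with a gripper value outside its range is refused whole. OPENING is the closure, from 0 (fully open) to 1 (shut), set as the call begins (- or left out, the last holds). The fingers move at their own pace and stop on an object; the grip force is fixed at half the most. Time passes only in rows, so rows that repeat a pose let the fingers close. It gives the time, the measured TCP pose, the force, the opening and the grip force at its end, in the units of the state.
- readout.get_obs(): the state, without advancing time (a new reading comes with each control period).
- camera(name): name is "side" or "top"; returns (picture, depth): 420x560x3 uint8, red, green, blue; 420x560 float32, mm along the optical axis (not along the pixel's ray), 0 where there is no reading.
- camera_model(name): a dict with "fx", "fy", "cx", "cy" (pixels), "cam_to_world" (4x4, takes a point from camera to world coordinates). Camera axes: x right, y down, z forward; pixel columns grow to the right and rows downward; lengths in mm; the calibration is good to about 2 mm. A picture is of the moment at which its call begins. camera_model takes no time and is no camera call.
- bot.job_done(): hands the job in; it is judged then, once.
Trained networks look in the newest picture that a camera, given by its name, has taken for a name from the list of things; names that differ only in an ending like _2 or _b are one class to them, and where a whole thing is asked for, a point or a joint stands for the part that bears it (a point fixed in the world has none). Each returns a list of dicts, best first, with "conf" (0 to 1); they miss things now and then, are a little off and sometimes report something else, mostly with a low value. They report only what shows in the picture. A call takes as long as a camera call. They do not tell look-alikes from the thing itself.
- outline_of(camera, name): "region" (420x560 bool, what is visible of it) and "location" ([column, row] in pixels, amid what is visible of it).
The state is a dict: "clock": time; "joint_pos": joint angles; "qvel": joint speeds; "joint_efforts": joint torques, N m; "eef_pos": TCP position; "ee_rot": TCP orientation; "force": force on the tool from outside, world axes, zero at the start; "moment": the same for the moment, N m; "opening": opening from 0.0 (shut) to 1.0 (fully open); "finger_force": force on a finger pad.
Only numpy, scipy, OpenCV 4.12 (cv2) and the standard library are available. Lean on these libraries where they do the work, as an engineer would, in place of code of your own. Each camera call takes 0.05 s, during which the arm holds its last target. There are 200 camera calls.

## Working session

There is one attempt and no reset: what is moved stays moved. The work goes in short steps, Python scripts to look and compute and a shell command to move; the robot and the scene stay as the last step left them, time stands still between calls to the robot, and variables do not carry over. Pictures are saved under pics/ and viewed, at most 10 in all, crops included, and the job is handed in when it is done.

```bash
ls; mkdir -p pics
cat > h.py <<'E'
import numpy as np, cv2
from station import readout, camera, camera_model, bot, outline_of
def pts(cam, depth, mask):
    m=camera_model(cam); v,u=np.nonzero(mask&(depth>0)); z=depth[v,u]
    p=np.c_[(u-m['cx'])/m['fx']*z,(v-m['cy'])/m['fy']*z,z,np.ones(len(z))]
    return (p@np.array(m['cam_to_world']).T)[:,:3],u,v
E
python3 - <<'E'
from h import *
ims=[]
for c in ['side','top']:
    im,d=camera(c); cv2.imwrite(f'pics/{c}0.png',cv2.cvtColor(im,cv2.COLOR_RGB2BGR)); np.savez(f'{c}0.npz',im=im,d=d)
    print(c,np.round(np.array(camera_model(c)['cam_to_world']),2).tolist())
    for n in ['stamp','swing_arm','hook','date_stamp','stapler','tray','pull_grip']:
        try: r=outline_of(c,n)
        except Exception as e: print(n,e); continue
        for x in r[:4]:
            p,_,_=pts(c,d,x['region'])
            if len(p): print(c,n,round(x['conf'],2),np.round(x['location']),len(p),np.round(np.percentile(p,[2,50,98],axis=0)).tolist())
o=readout.get_obs(); print(o['clock'],o['eef_pos'],o['ee_rot'],o['opening'])
E
```

```text
pics
side [[1.0, -0.01, -0.05, 587.58], [0.04, -0.37, 0.93, -1130.5], [-0.03, -0.93, -0.37, 769.35], [0.0, 0.0, 0.0, 1.0]]
side stamp 0.88 [210. 342.] 774 [[323.0, -238.0, 0.0], [363.0, -217.0, 29.0], [397.0, -189.0, 107.0]]
side stamp 0.71 [298. 297.] 472 [[537.0, -43.0, 6.0], [578.0, -25.0, 32.0], [607.0, -6.0, 108.0]]
side swing_arm 0.84 [277. 137.] 1973 [[420.0, 189.0, 131.0], [508.0, 267.0, 437.0], [685.0, 1604.0, 509.0]]
side hook 0.83 [271. 183.] 318 [[419.0, 269.0, -218.0], [492.0, 286.0, 283.0], [509.0, 1604.0, 328.0]]
side hook 0.39 [297. 298.] 492 [[537.0, -115.0, 4.0], [573.0, -25.0, 32.0], [605.0, 63.0, 108.0]]
side date_stamp 0.78 [260. 299.] 494 [[419.0, -41.0, 3.0], [464.0, -10.0, 29.0], [500.0, 33.0, 44.0]]
side date_stamp 0.37 [276. 137.] 1801 [[435.0, 189.0, 191.0], [508.0, 265.0, 443.0], [681.0, 309.0, 508.0]]
side stapler 0.66 [261. 247.] 220 [[422.0, 285.0, -0.0], [450.0, 328.0, 32.0], [471.0, 428.0, 46.0]]
side tray 0.63 [276. 183.] 4268 [[430.0, 141.0, 8.0], [571.0, 205.0, 283.0], [689.0, 313.0, 502.0]]
side pull_grip 0.69 [271. 183.] 309 [[371.0, 269.0, -145.
[... 587 characters left out ...]
 [316. 240.] 447 [[419.0, -35.0, 12.0], [457.0, 6.0, 37.0], [494.0, 44.0, 45.0]]
top stapler 0.55 [210. 243.] 304 [[423.0, 289.0, 6.0], [443.0, 336.0, 40.0], [465.0, 422.0, 48.0]]
top stapler 0.39 [322. 206.] 347 [[532.0, -40.0, 18.0], [565.0, -14.0, 31.0], [602.0, 8.0, 110.0]]
top tray 0.73 [241. 201.] 5757 [[424.0, 148.0, 6.0], [547.0, 223.0, 240.0], [692.0, 327.0, 514.0]]
top pull_grip 0.65 [202. 232.] 254 [[420.0, 272.0, 176.0], [463.0, 296.0, 293.0], [500.0, 323.0, 302.0]]
0.8 [278.74295759 614.76152916 231.31886653] [[-9.10735838e-01  4.12989384e-01 -4.69173410e-05]
 [ 4.12989380e-01  9.10735838e-01  6.68626691e-05]
 [ 7.03428764e-05  4.15178654e-05 -9.99999997e-01]] 1.0022817706473055
```

Run:
```python
from h import *
s=cv2.imread('pics/side0.png');t=cv2.imread('pics/top0.png')
a=cv2.resize(s[80:380,180:380],(400,600));b=cv2.resize(t[130:310,160:430],(400,267),interpolation=cv2.INTER_CUBIC)
# lower right: enlarged crops of two candidates in the top view
c1=cv2.resize(t[175:235,290:350],(200,200),interpolation=cv2.INTER_CUBIC);c2=cv2.resize(t[245:305,350:410],(200,200),interpolation=cv2.INTER_CUBIC)
o=np.zeros((600,800,3),np.uint8);o[:,:400]=a;o[:267,400:]=b;o[300:500,400:600]=c1;o[300:500,600:]=c2
cv2.imwrite('pics/c0.png',o)
```

```text
(no output)
```

View pics/c0.png

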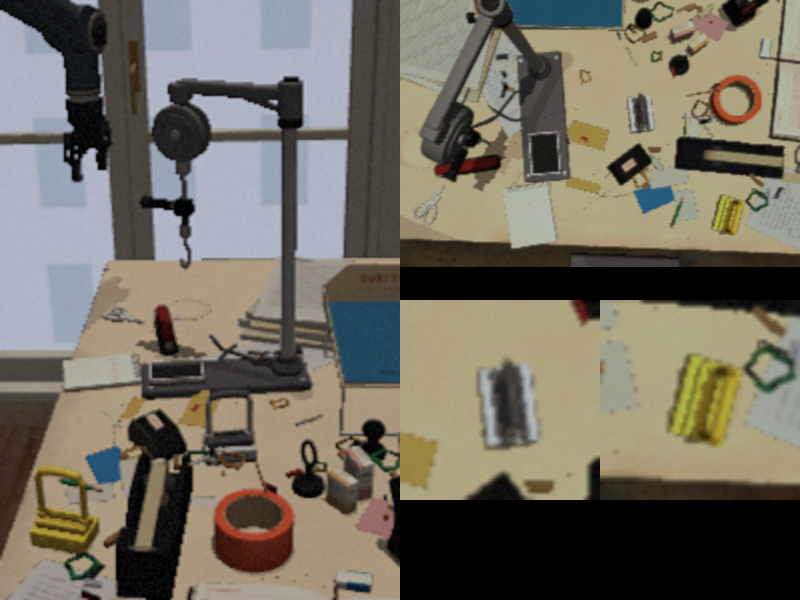

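```bash
cat > m.py <<'E'
from h import *
import sys
def load(c):
    f=np.load(c+'0.npz'); return f['im'],f['d']
P=[]
for c in ['side','top']:
    im,d=load(c); p,u,v=pts(c,d,np.ones(d.shape,bool)); P.append(p)
def sel(p,lo,hi): return p[np.all((p>lo)&(p<hi),axis=1)]
for i,n in enumerate(['side','top']):
    p=P[i]
    b=sel(p,[380,80,12],[720,280,21]); r=cv2.minAreaRect(b[:,:2].astype(np.float32)); print(n,'base z16',len(b),r, np.median(b[:,2]))
    l=sel(p,[380,80,23.5],[560,300,32]); print(n,'lip',len(l),cv2.minAreaRect(l[:,:2].astype(np.float32)) if len(l)>5 else '', np.median(l,axis=0) if len(l) else '')
    for z0,z1 in [(60,200),(200,340),(340,440)]:
        cpt=sel(p,[560,120,z0],[720,280,z1]); print(n,'col',z0,len(cpt),np.round(np.percentile(cpt,[5,50,95],axis=0),0).tolist() if len(cpt) else '')
    s=sel(p,[500,-80,24],[640,50,38]);print(n,'stampblk',len(s),cv2.minAreaRect(s[:,:2].astype(np.float32)),np.round(s.mean(0)))
    s=sel(p,[500,-80,88],[640,50,118]);print(n,'bar',len(s),cv2.minAreaRect(s[:,:2].astype(np.float32)),np.round(s.mean(0)))
    for z0,z1 in [(170,250),(262,310),(345,365),(365,410),(410,460),(460,520)]:
        s=sel(p,[380,180,z0],[640,380,z1])
        if len(s)>5: print(n,'arm',z0,len(s),cv2.minAreaRect(s[:,:2].astype(np.float32)),np.round(s.mean(0)))
E
python3 m.py
```

```text
side base z16 1032 ((542.6289672851562, 180.05340576171875), (172.7566680908203, 324.729736328125), 88.23450469970703) 16.135795466817285
side lip 109 ((476.623291015625, 222.90158081054688), (90.70796966552734, 145.10809326171875), 5.283792018890381) [476.84575862 187.59491865  26.97538188]
side col 60 276 [[658.0, 192.0, 67.0], [668.0, 199.0, 128.0], [679.0, 207.0, 192.0]]
side col 200 315 [[657.0, 192.0, 209.0], [667.0, 199.0, 273.0], [679.0, 207.0, 334.0]]
side col 340 250 [[656.0, 193.0, 346.0], [666.0, 199.0, 391.0], [678.0, 208.0, 436.0]]
side stampblk 179 ((571.371337890625, -23.2412052154541), (74.09510040283203, 42.35165023803711), 9.649367332458496) [572. -23.  31.]
side bar 104 ((571.3026733398438, -20.422346115112305), (67.76839447021484, 13.607187271118164), 11.00174617767334) [571. -21. 102.]
side arm 170 73 ((495.63641357421875, 286.3902282714844), (38.292701721191406, 17.531660079956055), 88.20021057128906) [496. 284. 215.]
side arm 262 198 ((462.2200622558594, 292.7743835449219), (30.52138900756836, 97.98494720458984), 72.75434875488281) [472. 290. 288.]
side arm 34
[... 1287 characters left out ...]
 8.06063461303711) [566. -17. 105.]
top arm 170 24 ((489.4070129394531, 280.1001892089844), (25.368074417114258, 10.656754493713379), 56.59652328491211) [489. 281. 201.]
top arm 262 265 ((460.7149658203125, 298.3387145996094), (21.77324104309082, 95.1637954711914), 63.37701416015625) [459. 298. 293.]
top arm 365 80 ((482.2395935058594, 269.1057434082031), (6.398698806762695, 85.9572982788086), 65.31461334228516) [483. 268. 398.]
top arm 410 606 ((489.0341491699219, 282.1200866699219), (39.67472457885742, 96.04239654541016), 59.30326843261719) [485. 277. 441.]
top arm 460 1213 ((556.9124755859375, 253.25762939453125), (31.18571662902832, 188.5812225341797), 65.09989929199219) [552. 256. 497.]
```

```bash
cat >> m.py <<'E'
print('----')
for i,n in enumerate(['side','top']):
    l=sel(P[i],[400,140,23],[540,240,32]); r=cv2.minAreaRect(l[:,:2].astype(np.float32)); print(n,'lip',len(l),np.round(np.array(r[0]),1),np.round(r[1],1),r[2])
    b=sel(P[i],[425,140,12],[700,255,21]); x=b[:,0]
    lo=[];hi=[]
    for x0 in range(430,690,10):
        q=b[(x>=x0)&(x<x0+10)]
        if len(q)>3: lo.append((x0+5,q[:,1].min())); hi.append((x0+5,q[:,1].max()))
    print(np.round(lo).astype(int).tolist()); print(np.round(hi).astype(int).tolist())
    print(x.min())
    # arm dir: rod/guide/drum
    g=sel(P[i],[440,230,262],[520,340,310]); 
    c=g[:,:2].mean(0);w,V=np.linalg.eigh(np.cov((g[:,:2]-c).T)); print('grip',c,np.degrees(np.arctan2(V[1,1],V[0,1])),g.min(0),g.max(0))
E
python3 m.py | sed -n '/----/,$p'
```

```text
----
side lip 112 [479.9 188. ] [90.7 75. ] 5.283792018890381
[[435, 143], [445, 141], [455, 141], [465, 141], [475, 141], [485, 140], [495, 142], [505, 140], [515, 141], [525, 142], [535, 142], [545, 145], [555, 144], [565, 145], [575, 147], [585, 149], [595, 145], [605, 151], [615, 149], [625, 151], [635, 153], [645, 151], [655, 150], [665, 156], [675, 158], [685, 156]]
[[435, 215], [445, 217], [455, 219], [465, 218], [475, 219], [485, 223], [495, 226], [505, 223], [515, 224], [525, 241], [535, 238], [545, 238], [555, 251], [565, 247], [575, 250], [585, 245], [595, 246], [605, 248], [615, 247], [625, 252], [635, 254], [645, 253], [655, 249], [665, 186], [675, 189], [685, 248]]
425.44292919499566
grip [483.10365611 284.54789263] 155.78211380793329 [440.2957126  264.92565335 262.28856201] [512.16582005 312.19562141 308.87916314]
top lip 135 [475.4 189. ] [92.  66.1] 6.521446228027344
[[435, 140], [445, 140], [455, 140], [465, 141], [475, 141], [485, 141], [495, 142], [505, 142], [515, 146], [525, 143], [535, 147], [545, 147], [555, 147], [565, 150], [575, 151], [585, 151], [595, 151], [605, 152], [615, 155], [625, 156], [635, 156], [645, 157], [655, 160], [665, 160], [675, 161], [685, 164]]
[[435, 235], [445, 235], [455, 235], [465, 236], [475, 236], [485, 240], [495, 240], [505, 241], [515, 241], [525, 241], [535, 245], [545, 245], [555, 246], [565, 247], [575, 246], [585, 250], [595, 251], [605, 251], [615, 252], [625, 252], [635, 253], [645, 253], [655, 253], [665, 254], [675, 254], [685, 254]]
425.03977275884625
grip [471.41245425 291.08012512] 148.39473960019276 [440.01887435 270.81982414 273.60794984] [505.12244518 315.47042856 308.32099837]
```

```bash
python3 -m inch '[[[1,-45,0],[0,0,0]],[[3,-90,0],[0,0,0]],[[5,-135,0],[0,0,0]],[[7,-180,0],[0,0,0]],[[11,-225,0],[0,0,0]],[[18,-270,0],[0,0,0]],[[40,-315,0],[0,0,0]],[[71,-353,0],[0,0,0]],[[93,-398,0],[0,0,0]],[[113,-440,0],[0,0,0]]]' 0; python3 -m inch '[[[13,-45,0],[0,0,4]],[[25,-90,0],[0,0,8]],[[40,-130,0],[0,0,12]],[[60,-165,0],[0,0,16]],[[90,-180,0],[0,0,20]],[[125,-190,-5],[0,0,25]],[[155,-194,-20],[0,0,29]],[[175,-194,-35],[0,0,33]],[[175,-194,-35],[0,0,33]],[[175,-194,-35],[0,0,33]]]' 0
```

```text
clock: 1.8
eef_pos: [392.7, 172.7, 231.8]
ee_rot: [[-0.91, 0.414, 0.001], [0.414, 0.91, 0.001], [-0.001, 0.001, -1.0]]
force: [0.6, 0.8, -0.5]
opening: 1.0
finger_force: 0.0
clock: 2.8
eef_pos: [566.2, -19.3, 196.1]
ee_rot: [[-0.989, -0.148, -0.002], [-0.148, 0.989, -0.0], [0.002, 0.0, -1.0]]
force: [0.2, 0.1, 0.7]
opening: 1.0
finger_force: 0.0
```

```bash
python3 -m inch '[[[1,0,-25],[0,0,0]],[[2,0,-50],[0,0,0]],[[2,0,-75],[0,0,0]],[[2,0,-95],[0,0,0]],[[2,0,-108],[0,0,0]],[[2,0,-112],[0,0,0]],[[2,0,-112],[0,0,0]]]' 0
python3 - <<'E'
from h import *
im,d=camera('side'); cv2.imwrite('pics/s1.png',cv2.cvtColor(cv2.resize(im[220:340,230:370],(700,600),interpolation=cv2.INTER_CUBIC),cv2.COLOR_RGB2BGR))
p,u,v=pts('side',d,np.ones(d.shape,bool))
for n,z0,z1 in [('blk',24,38),('bar',92,112)]:
    s=p[np.all((p>[500,-80,z0])&(p<[640,0 if z1>90 else 50,z1]),axis=1)]; print(n,len(s),cv2.minAreaRect(s[:,:2].astype(np.float32)))
E
```

```text
clock: 3.5
eef_pos: [568.7, -19.2, 84.8]
ee_rot: [[-0.989, -0.149, 0.0], [-0.149, 0.989, 0.0], [-0.0, 0.0, -1.0]]
force: [-0.1, 1.0, 0.3]
opening: 0.998
finger_force: 0.0
blk 176 ((570.6903076171875, -19.882230758666992), (40.19863510131836, 73.39485168457031), 87.71620178222656)
bar 82 ((572.5932006835938, -46.150108337402344), (64.50988006591797, 60.02268600463867), 5.649871349334717)
```

View pics/s1.png

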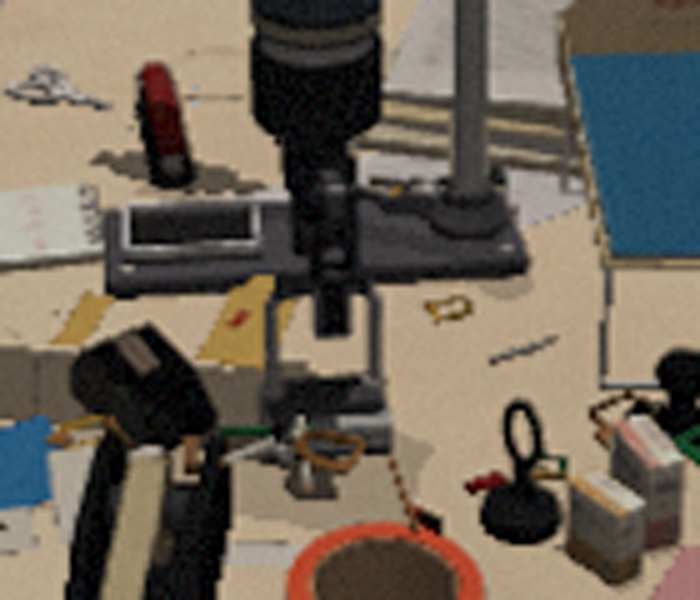

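```bash
python3 -m inch '[[[-3,0,0],[0,0,0]],[[-3,0,0],[0,0,0]]]' 0; python3 -m inch '[[[0,0,0],[0,0,0]],[[0,0,0],[0,0,0]],[[0,0,0],[0,0,0]],[[0,0,0],[0,0,0]],[[0,0,0],[0,0,0]],[[0,0,0],[0,0,0]],[[0,0,0],[0,0,0]],[[0,0,0],[0,0,0]],[[0,0,0],[0,0,0]],[[0,0,0],[0,0,0]]]' 1;  python3 -m inch '[[[0,0,10],[0,0,0]],[[0,0,30],[0,0,0]],[[0,0,55],[0,0,0]],[[0,0,80],[0,0,0]],[[0,0,80],[0,0,0]]]' 1
```

```text
clock: 3.75
eef_pos: [565.9, -19.3, 85.2]
ee_rot: [[-0.989, -0.15, 0.001], [-0.15, 0.989, 0.0], [-0.001, 0.0, -1.0]]
force: [-0.2, 0.1, -0.2]
opening: 1.001
finger_force: 0.0
clock: 4.75
eef_pos: [565.7, -19.0, 84.4]
ee_rot: [[-0.989, -0.15, -0.0], [-0.15, 0.989, 0.0], [0.0, 0.0, -1.0]]
force: [-0.2, 1.7, 2.5]
opening: 0.117
finger_force: 58.4
clock: 5.25
eef_pos: [568.0, -19.9, 167.5]
ee_rot: [[-0.989, -0.149, 0.007], [-0.149, 0.989, -0.0], [-0.007, -0.001, -1.0]]
force: [0.1, 0.3, -3.5]
opening: 0.114
finger_force: 58.7
```

```bash
python3 -m inch '[[[-10,15,0],[0,0,0]],[[-25,40,0],[0,0,0]],[[-40,70,0],[0,0,-1]],[[-55,100,0],[0,0,-1]],[[-68,130,0],[0,0,-2]],[[-78,160,0],[0,0,-3]],[[-87,185,0],[0,0,-3.2]],[[-90,203,0],[0,0,-3.2]],[[-90,208,0],[0,0,-3.2]],[[-90,208,0],[0,0,-3.2]]]' 1;python3 -m inch '[[[0,0,-15],[0,0,0]],[[0,0,-30],[0,0,0]],[[0,0,-30],[0,0,0]],[[0,0,-30],[0,0,0]]]' 1
cat > m2.py <<'E'
from h import *
import sys
k=sys.argv[1]
for c,(r0,r1,c0,c1) in {'side':(210,310,210,310),'top':(170,270,190,290)}.items():
    im,d=camera(c); np.savez(f'{c}{k}.npz',im=im,d=d)
    cv2.imwrite(f'pics/{c}_{k}.png',cv2.cvtColor(cv2.resize(im[r0:r1,c0:c1],(600,600),interpolation=cv2.INTER_CUBIC),cv2.COLOR_RGB2BGR))
    p,u,v=pts(c,d,np.ones(d.shape,bool))
    z0=float(sys.argv[2])
    for n,a,b in [('blk',z0+22,z0+36),('blkall',z0+3,z0+36)]:
        s=p[np.all((p>[410,140,a])&(p<[560,250,b]),axis=1)]; print(c,n,len(s),cv2.minAreaRect(s[:,:2].astype(np.float32)),s.min(0).round(),s.max(0).round())
a,b=[cv2.imread(f'pics/{c}_{k}.png') for c in ('side','top')]
cv2.imwrite(f'pics/b_{k}.png',cv2.resize(np.hstack([a,b]),(800,400)))
E
python3 m2.py a 51
```

```text
clock: 6.25
eef_pos: [475.3, 188.7, 163.4]
ee_rot: [[-0.995, -0.095, -0.001], [-0.095, 0.995, -0.001], [0.001, -0.001, -1.0]]
force: [-0.2, -0.2, -3.6]
opening: 0.115
finger_force: 58.6
clock: 6.65
eef_pos: [476.1, 187.3, 134.2]
ee_rot: [[-0.996, -0.092, -0.001], [-0.092, 0.996, -0.001], [0.001, -0.001, -1.0]]
force: [-1.0, -0.1, -3.9]
opening: 0.118
finger_force: 58.8
side blk 126 ((480.9273376464844, 182.3540802001953), (45.22159194946289, 73.83660888671875), 89.79676818847656) [444. 160.  73.] [518. 205.  86.]
side blkall 267 ((482.4305419921875, 180.99378967285156), (75.78031158447266, 47.31583023071289), 4.075146198272705) [444. 157.  55.] [521. 207.  86.]
top blk 47 ((479.847900390625, 172.82164001464844), (73.87425231933594, 15.26776123046875), 5.07286262512207) [443. 164.  73.] [517. 183.  84.]
top blkall 88 ((480.2041320800781, 171.6839141845703), (75.14987182617188, 17.597274780273438), 5.072862148284912) [443. 161.  59.] [517. 183.  84.]
```

View pics/b_a.png

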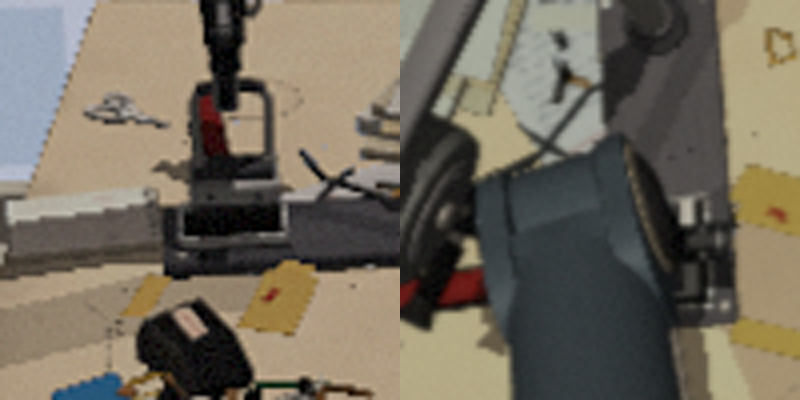

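Run:
```python
from h import *
a=np.radians(5.3);R=np.array([[np.cos(a),np.sin(a)],[-np.sin(a),np.cos(a)]])
for c in ['side','top']:
  f=np.load(c+'0.npz');p,u,v=pts(c,f['d'],np.ones(f['d'].shape,bool))
  q=(p[:,:2]-[476,189])@R.T; l=q[(abs(q[:,0])<55)&(abs(q[:,1])<40)&(p[:,2]>23.5)&(p[:,2]<32)]
  m=abs(l[:,1])<20; k=abs(l[:,0])<35
  print(c,'x',np.sort(l[m,0]).round(1).tolist(),'y',np.sort(l[k,1]).round(1).tolist())
  f=np.load(c+'a.npz');p,u,v=pts(c,f['d'],np.ones(f['d'].shape,bool))
  q=(p[:,:2]-[476,189])@R.T; s=q[(abs(q[:,0])<60)&(abs(q[:,1])<50)&(p[:,2]>74)&(p[:,2]<87)]
  print('stamp pct',np.percentile(s,[1,4,50,96,99],axis=0).round(1).tolist())
```

```text
side x [-41.5, -41.4, -41.4, -41.3, -41.3, -41.3, -20.9, -10.5, 46.2, 46.3, 46.8, 47.3, 47.7, 48.1] y [-38.8, -38.1, -37.6, -36.7, -36.6, -36.0, -36.0, -35.9, -35.8, -35.4, -34.5, -34.5, -34.0, -33.6, -33.5, -33.3, -33.2, -33.1, -33.1, -33.0, -32.9, -31.9, -31.8, -31.4, -31.3, -31.0, -31.0, -30.8, -30.2, -29.2, -29.0, -27.9, -27.0, 13.5, 19.7, 21.5, 25.1, 25.8, 26.0, 26.3, 27.1, 27.7, 27.8, 27.9, 28.0, 28.1, 28.4, 28.6, 28.6, 28.8, 29.1, 29.1, 29.3, 29.6, 29.7, 29.8, 29.9, 30.4, 31.0, 31.1, 31.6, 32.7, 33.1, 36.1]
stamp pct [[-29.2, -21.5], [-28.8, -20.2], [4.5, -10.2], [35.7, 12.1], [37.8, 14.5]]
top x [-46.5, -46.3, -46.1, -45.9, -45.7, -45.5, -45.3, -45.1, -44.9, -43.9, -43.7, -43.5, -43.3, -43.1, -42.9, -21.2, -13.1, 6.4, 7.2, 30.4, 37.0, 40.9, 41.0, 41.5, 41.5, 42.6, 42.8, 42.9, 43.9, 43.9, 44.2, 44.3, 44.8, 45.1] y [-32.8, -32.6, -32.4, -32.1, -31.9, -31.8, -31.6, -31.5, -31.4, -31.4, -31.3, -31.3, -31.0, -30.8, -30.6, -30.3, -30.1, -30.0, -29.9, -29.5, -29.4, -29.1, -29.0, -25.2, -24.6, -23.7, -19.8, -11.8, -11.4, 13.7, 15.9, 21.7, 24.6, 28.6, 28.6, 28.7, 28.8, 28.9, 29.1, 29.4, 29.6, 29.9, 29.9, 30.1, 30.1, 30.4, 30.4, 30.4, 30.5, 30.5, 30.6, 31.0, 31.1, 31.2, 31.3, 31.3, 31.6, 31.6, 32.3, 32.3, 32.3, 32.8, 33.9]
stamp pct [[-34.5, -23.8], [-33.0, -22.3], [-13.1, -14.9], [36.4, -8.9], [38.2, -8.8]]
```

```bash
python3 -m inch '[[[-2.5,0,0],[0,0,0]],[[-2.5,0,-10],[0,0,0]],[[-2.5,0,-18],[0,0,0]],[[-2.5,0,-22],[0,0,0]],[[-2.5,0,-26],[0,0,0]],[[-2.5,0,-29],[0,0,0]],[[-2.5,0,-29],[0,0,0]]]' 1
python3 - <<'E'
from h import *
o=readout.get_obs();print(o['force'],o['moment'],o['eef_pos'])
E
```

```text
clock: 7.45
eef_pos: [473.1, 188.6, 104.9]
ee_rot: [[-0.996, -0.094, -0.001], [-0.094, 0.996, -0.0], [0.001, -0.0, -1.0]]
force: [-0.1, 0.0, -3.6]
opening: 0.121
finger_force: 58.8
[-0.07048464  0.04669491 -3.57989281] [-0.03208644  0.02495424  0.01504389] [473.06909334 188.63819222 104.86327516]
```

```bash
python3 -m inch '[[[0,0,-1],[0,0,0]],[[0,0,-2],[0,0,0]],[[0,0,-2],[0,0,0]]]' 1; python3 m2.py b 19
```

```text
clock: 7.75
eef_pos: [473.4, 188.9, 103.5]
ee_rot: [[-0.996, -0.094, 0.0], [-0.094, 0.996, 0.0], [-0.0, 0.0, -1.0]]
force: [-0.3, -0.8, -4.2]
opening: 0.12
finger_force: 58.9
side blk 146 ((477.049072265625, 185.8672332763672), (74.22516632080078, 46.498451232910156), 10.343371391296387) [443. 156.  41.] [517. 208.  55.]
side blkall 351 ((480.06048583984375, 188.05987548828125), (90.95791625976562, 69.53521728515625), 4.854869842529297) [432. 150.  22.] [528. 223.  55.]
top blk 52 ((476.51300048828125, 172.88551330566406), (73.35527038574219, 16.35148048400879), 4.495837688446045) [440. 163.  41.] [513. 184.  53.]
top blkall 135 ((503.8770751953125, 183.47003173828125), (152.36993408203125, 57.67230987548828), 27.829545974731445) [430. 144.  22.] [558. 245.  53.]
```

View pics/b_b.png

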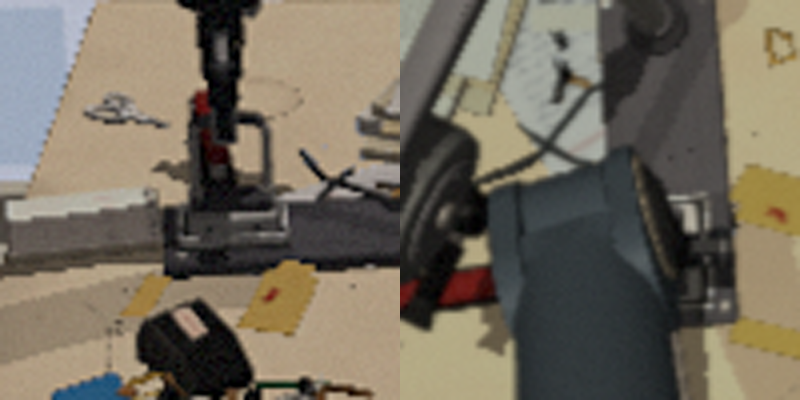

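```bash
python3 -m inch '[[[0,0,0],[0,0,0]],[[0,0,0],[0,0,0]],[[0,0,0],[0,0,0]],[[0,0,0],[0,0,0]],[[0,0,0],[0,0,0]],[[0,0,0],[0,0,0]],[[0,0,0],[0,0,0]]]' 0; python3 -m inch '[[[0,0,10],[0,0,0]],[[0,0,25],[0,0,0]],[[0,0,45],[0,0,0]],[[0,-10,65],[0,0,0]],[[-10,-40,75],[0,0,0]],[[-15,-80,80],[0,0,0]],[[-20,-110,80],[0,0,0]],[[-20,-110,80],[0,0,0]]]' 0
python3 - <<'E'
from h import *
a=np.radians(5.3);R=np.array([[np.cos(a),np.sin(a)],[-np.sin(a),np.cos(a)]])
for c in ['side','top']:
  im,d=camera(c);np.savez(c+'c.npz',im=im,d=d)
  p,u,v=pts(c,d,np.ones(d.shape,bool)); q=(p[:,:2]-[476,189])@R.T
  for n,z0,z1 in [('lip',23.5,32),('blk',44,57),('bar',112,133)]:
    s=q[(abs(q[:,0])<50)&(abs(q[:,1])<42)&(p[:,2]>z0)&(p[:,2]<z1)].astype(np.float32); print(c,n,len(s),cv2.minAreaRect(s))
E
```

```text
clock: 8.55
eef_pos: [473.3, 188.8, 103.3]
ee_rot: [[-0.996, -0.094, -0.0], [-0.094, 0.996, 0.0], [0.0, 0.0, -1.0]]
force: [0.1, -0.3, -0.1]
opening: 1.0
finger_force: 0.0
clock: 9.35
eef_pos: [452.7, 74.4, 184.3]
ee_rot: [[-0.996, -0.087, 0.001], [-0.087, 0.996, -0.0], [-0.001, -0.0, -1.0]]
force: [0.4, 0.3, 0.2]
opening: 0.999
finger_force: 0.0
side lip 118 ((3.7850112915039062, -4.222801208496094), (71.64254760742188, 91.2750473022461), 89.2266845703125)
side blk 118 ((2.108600616455078, -1.9183921813964844), (71.19375610351562, 32.254600524902344), 1.5569179058074951)
side bar 65 ((4.0075531005859375, -2.076404571533203), (63.191715240478516, 13.8814697265625), 3.5078206062316895)
top lip 69 ((-0.43602752685546875, 0.8858146667480469), (91.29608917236328, 65.79798889160156), 0.07335711270570755)
top blk 69 ((-0.2595024108886719, 4.279611587524414), (71.985107421875, 32.80796432495117), 0.8369371294975281)
top bar 83 ((-2.6780433654785156, 1.103731632232666), (62.33597183227539, 11.977385520935059), 0.43634530901908875)
```

```bash
python3 -m inch '[[[-8,32,16],[0,0,-3]],[[-28,67,31],[0,0,-7]],[[-53,107,46],[0,0,-11]],[[-78,142,61],[0,0,-15]],[[-98,177,80],[0,0,-19]],[[-118,212,105],[0,0,-23]],[[-133,242,130],[0,0,-27]],[[-133,262,150],[0,0,-30]],[[-133,262,160],[0,0,-30]],[[-133,262,160],[0,0,-30]]]' 0; python3 -m inch '[[[0,0,5],[-2.5,-5.4,0]],[[0,0,10],[-5,-10.7,0]],[[0,0,10],[-7.5,-16,0]],[[0,0,10],[-10,-21.4,0]],[[0,0,10],[-12.5,-26.7,0]],[[0,0,10],[-14.8,-31.7,0]],[[0,0,10],[-14.8,-31.7,0]]]' 0;  python3 - <<'E'
from h import *
o=readout.get_obs();print(o['joint_pos'],o['eef_pos'],o['ee_rot'])
E
```

```text
clock: 10.45
eef_pos: [320.2, 341.9, 344.5]
ee_rot: [[-0.91, 0.414, 0.002], [0.414, 0.91, 0.002], [-0.001, 0.002, -1.0]]
force: [0.9, 0.1, -1.2]
opening: 1.003
finger_force: 0.0
clock: 11.15
eef_pos: [318.3, 340.4, 350.8]
ee_rot: [[-0.749, 0.413, 0.519], [0.333, 0.911, -0.245], [-0.573, -0.01, -0.819]]
force: [-0.0, -0.2, 0.3]
opening: 1.006
finger_force: 0.0
[-69.88370381   1.92469103  -4.64338234 112.13200661  35.80587832
  75.85697563 -20.85865379] [318.25989622 340.38960038 350.78169522] [[-0.74858195  0.41311471  0.51861479]
 [ 0.33306853  0.91061983 -0.24461576]
 [-0.57331528 -0.01038068 -0.81926908]]
```

```bash
python3 -m inch '[[[5,-35,-10],[0,0,5]],[[20,-70,-20],[0,0,10]],[[50,-105,-35],[0,0,15]],[[80,-130,-50],[0,0,20]],[[105,-150,-70],[0,0,25]],[[120,-155,-82],[0,0,30]],[[120,-155,-115],[0,0,30]],[[120,-155,-150],[0,0,30]],[[120,-155,-183],[0,0,30]],[[120,-155,-183],[0,0,30]]]' 0;  python3 - <<'E'
from h import *
o=readout.get_obs();print(o['joint_pos'],o['eef_pos'],o['ee_rot'])
E
```

```text
clock: 12.15
eef_pos: [440.6, 183.8, 167.9]
ee_rot: [[-0.818, -0.09, 0.568], [-0.078, 0.996, 0.046], [-0.57, -0.007, -0.821]]
force: [0.9, 1.0, -0.3]
opening: 0.998
finger_force: 0.0
[-50.76369959   2.81995596  11.07587833 140.13325796  68.64614993
  20.11091185  -6.97586675] [440.64405414 183.7619252  167.90930027] [[-0.81773059 -0.09017261  0.56849414]
 [-0.0780762   0.99590121  0.04566049]
 [-0.57028133 -0.00704788 -0.82141922]]
```

```bash
python3 -m inch '[[[-4,1,-1],[-0.3,3.5,0]],[[-8,1,-2],[-0.6,7,0]],[[-8,1,-2],[-0.6,7,0]],[[-8,1,-2],[-0.6,7,0]]]' 0;  python3 - <<'E'
from h import *
o=readout.get_obs();print(o['joint_pos'].round(1),o['eef_pos'],o['ee_rot'])
E
python3 -m inch '[[[0,0,35],[0,0,0]],[[0,0,70],[0,0,0]],[[0,0,102],[0,0,0]],[[0,0,102],[0,0,0]]]' 0;  python3 - <<'E'
from h import *
o=readout.get_obs();print(o['joint_pos'].round(1),o['eef_pos'])
E
```

```text
clock: 12.55
eef_pos: [433.5, 185.2, 168.8]
ee_rot: [[-0.879, -0.089, 0.468], [-0.08, 0.996, 0.04], [-0.469, -0.002, -0.883]]
force: [0.3, -0.5, -0.1]
opening: 1.001
finger_force: 0.0
[-48.4   2.6  10.8 136.5  41.2  22.   21.5] [433.48086033 185.21104742 168.82895577] [[-0.87933299 -0.08933642  0.4677526 ]
 [-0.07999288  0.99599867  0.03984709]
 [-0.46944076 -0.00237802 -0.88296077]]
clock: 12.95
eef_pos: [434.7, 187.2, 275.1]
ee_rot: [[-0.876, -0.092, 0.474], [-0.079, 0.996, 0.046], [-0.476, 0.003, -0.88]]
force: [0.5, 0.8, 0.7]
opening: 1.0
finger_force: 0.0
[-48.6  -7.2   9.6 128.5  27.5  37.5  37.5] [434.67023632 187.23803123 275.14716949]
```

```bash
python3 -m inch '[[[-35,15,20],[0,0,-3]],[[-65,45,40],[0,0,-7]],[[-85,80,60],[0,0,-12]],[[-85,110,78],[0,0,-17]],[[-65,130,80],[0,0,-22]],[[-40,137,80],[0,0,-27]],[[-17,137,80],[0,0,-30]],[[-17,137,80],[0,0,-30]],[[-17,137,80],[0,0,-30]]]' 0;  python3 - <<'E'
from h import *
o=readout.get_obs();print(o['joint_pos'].round(1),o['eef_pos'].round(1),o['ee_rot'].round(3).tolist())
ims=[]
for c,(r0,r1,c0,c1) in {'side':(110,230,210,330),'top':(170,270,150,250)}.items():
    im,d=camera(c); np.savez(f'{c}g.npz',im=im,d=d)
    ims.append(cv2.cvtColor(cv2.resize(im[r0:r1,c0:c1],(400,400),interpolation=cv2.INTER_CUBIC),cv2.COLOR_RGB2BGR))
cv2.imwrite('pics/g.png',np.hstack(ims))
E
```

```text
clock: 13.85
eef_pos: [415.5, 322.6, 348.9]
ee_rot: [[-0.804, 0.418, 0.423], [0.367, 0.908, -0.201], [-0.468, -0.006, -0.884]]
force: [-1.0, 0.1, -1.0]
opening: 0.999
finger_force: 0.0
[-52.5   4.7  -6.3 106.8  30.6  68.5  -4.8] [415.5 322.6 348.9] [[-0.804, 0.418, 0.423], [0.367, 0.908, -0.201], [-0.468, -0.006, -0.884]]
```

View pics/g.png

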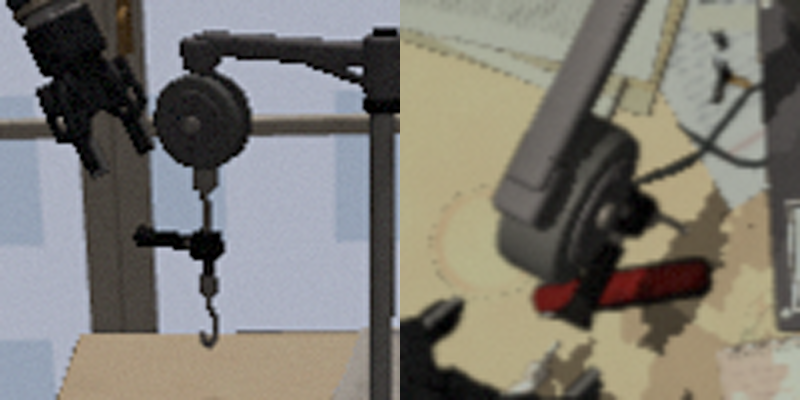

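```bash
cat > hd.py <<'E'
from h import *
import sys
k=sys.argv[1]; az=np.radians(155)
o=np.array([492.2,286.8,0]); r=np.array([np.cos(az),np.sin(az),0]); y=np.array([-np.sin(az),np.cos(az),0])*-1 # y: azimuth 65
for c in ['side','top']:
    f=np.load(c+k+'.npz'); p,u,v=pts(c,f['d'],np.ones(f['d'].shape,bool))
    a=(p-o)@r; b=(p-o)@y
    m=(a>-20)&(a<95)&(abs(b)<35)&(p[:,2]>262)&(p[:,2]<308)
    print(c,m.sum(),'pix',u[m].mean().round(),v[m].mean().round())
    for a0 in range(-20,95,10):
        q=m&(a>=a0)&(a<a0+10)
        if q.sum()>1: print(a0+5,q.sum(),'y %.1f..%.1f z %.1f..%.1f'%(b[q].min(),b[q].max(),p[q,2].min(),p[q,2].max()))
    # fingertip-ish
    G=np.array([[445.1,308.8,285,1],[415.5,322.6,349,1]]); m_=camera_model(c); X=G@np.linalg.inv(np.array(m_['cam_to_world'])).T
    print('proj G, tcp',(X[:,0]/X[:,2]*m_['fx']+m_['cx']).round(1),(X[:,1]/X[:,2]*m_['fy']+m_['cy']).round(1))
E
python3 hd.py g
```

```text
side 197 pix 265.0 182.0
-15 40 y -14.7..11.8 z 273.5..300.5
-5 37 y -17.3..6.5 z 262.3..307.7
5 24 y -15.6..4.7 z 273.2..305.2
15 10 y -10.3..-3.3 z 274.5..294.6
25 13 y -9.3..1.7 z 278.2..294.1
35 17 y -9.5..3.9 z 279.6..294.6
45 11 y -7.6..1.8 z 280.5..293.9
55 13 y -10.5..0.1 z 279.5..293.3
65 21 y -17.0..4.3 z 277.3..296.5
75 11 y -15.1..0.5 z 275.7..297.8
proj G, tcp [257.8 248.7] [181.  162.1]
top 262 pix 201.0 235.0
-15 13 y -11.8..1.8 z 273.5..299.4
-5 31 y -13.0..0.5 z 277.8..305.0
5 26 y -13.2..-0.7 z 278.7..304.1
15 21 y -12.8..2.0 z 277.0..300.1
25 22 y -8.8..3.3 z 283.4..296.0
35 24 y -8.7..4.3 z 281.1..295.2
45 27 y -8.5..7.2 z 282.0..298.0
55 29 y -9.1..6.5 z 283.6..296.7
65 29 y -9.5..6.9 z 282.1..296.5
75 37 y -12.8..9.1 z 285.7..300.2
85 3 y -10.0..6.0 z 290.7..297.5
proj G, tcp [197.4 183.7] [240.1 252. ]
```

```bash
python3 -m inch '[[[11,-5,-22],[0,0,0]],[[21,-10,-44],[0,0,0]],[[30,-14,-62],[0,0,0]],[[36,-17,-75],[0,0,0]],[[37.5,-18,-79.5],[0,0,0]],[[37.5,-18,-79.5],[0,0,0]],[[37.5,-18,-79.5],[0,0,0]]]' 0;  python3 - <<'E'
from h import *
ims=[]
for c,(r0,r1,c0,c1) in {'side':(110,230,210,330),'top':(170,270,150,250)}.items():
    im,d=camera(c); np.savez(f'{c}h.npz',im=im,d=d)
    ims.append(cv2.cvtColor(cv2.resize(im[r0:r1,c0:c1],(400,400),interpolation=cv2.INTER_CUBIC),cv2.COLOR_RGB2BGR))
cv2.imwrite('pics/hh.png',np.hstack(ims))
E
```

```text
clock: 14.65
eef_pos: [452.4, 306.4, 271.7]
ee_rot: [[-0.804, 0.416, 0.426], [0.367, 0.909, -0.197], [-0.469, -0.002, -0.883]]
force: [-0.5, 0.6, -0.5]
opening: 0.997
finger_force: 0.0
```

View pics/hh.png

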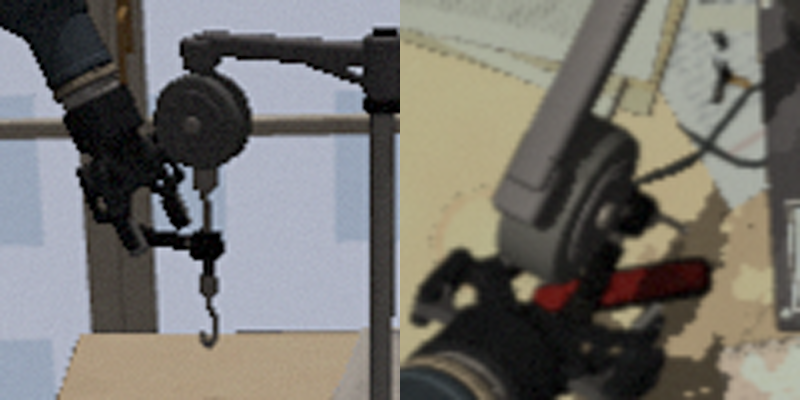

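```bash
python3 -m inch '[[[1,-0.5,-2],[0,0,0]],[[1,-0.5,-2],[0,0,0]],[[1,-0.5,-2],[0,0,0]],[[1,-0.5,-2],[0,0,0]],[[1,-0.5,-2],[0,0,0]],[[1,-0.5,-2],[0,0,0]],[[1,-0.5,-2],[0,0,0]],[[1,-0.5,-2],[0,0,0]],[[1,-0.5,-2],[0,0,0]],[[1,-0.5,-2],[0,0,0]]]' 1;python3 -m inch '[[[0,0,-5],[0,0,0]],[[0,0,-10],[0,0,0]],[[0,0,-15],[0,0,0]],[[0,0,-20],[0,0,0]],[[0,0,-20],[0,0,0]],[[0,0,-20],[0,0,0]]]' 1
python3 - <<'E'
from h import *
ims=[]
for c,(r0,r1,c0,c1) in {'side':(110,230,210,330),'top':(170,270,150,250)}.items():
    im,d=camera(c); np.savez(f'{c}i.npz',im=im,d=d)
    ims.append(cv2.cvtColor(cv2.resize(im[r0:r1,c0:c1],(400,400),interpolation=cv2.INTER_CUBIC),cv2.COLOR_RGB2BGR))
cv2.imwrite('pics/ii.png',np.hstack(ims))
E
```

```text
clock: 15.75
eef_pos: [453.8, 305.5, 269.0]
ee_rot: [[-0.804, 0.417, 0.425], [0.367, 0.909, -0.198], [-0.469, -0.003, -0.883]]
force: [-1.1, 1.3, 1.5]
opening: 0.19
finger_force: 58.5
clock: 16.35
eef_pos: [454.2, 306.3, 250.4]
ee_rot: [[-0.803, 0.416, 0.427], [0.367, 0.909, -0.196], [-0.47, -0.001, -0.883]]
force: [-1.9, 0.3, 8.2]
opening: 0.189
finger_force: 59.4
```

View pics/ii.png

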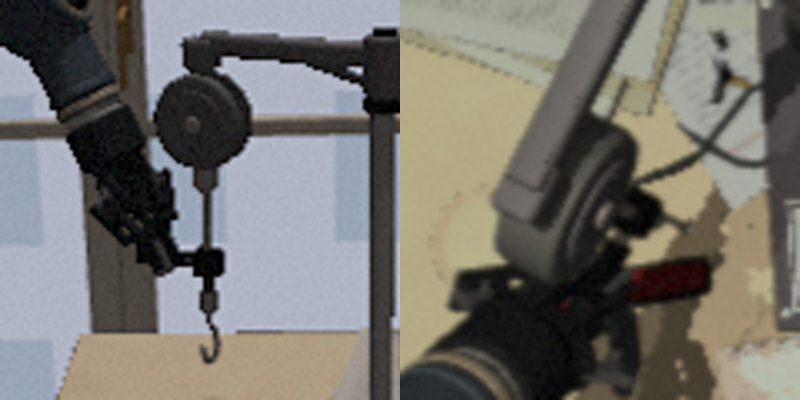

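```bash
python3 -m inch '[[[0,0,-8],[0,0,0]],[[0,0,-17],[0,0,0]],[[0,0,-26],[0,0,0]],[[0,0,-35],[0,0,0]],[[0,0,-44],[0,0,0]],[[0,0,-53],[0,0,0]],[[0,0,-62],[0,0,0]],[[0,0,-71],[0,0,0]],[[0,0,-80],[0,0,0]],[[0,0,-82],[0,0,0]]]' 1; python3 -m inch '[[[0,0,0],[0,0,0]],[[0,0,0],[0,0,0]]]' 1
python3 - <<'E'
from h import *
o=readout.get_obs();tcp=o['eef_pos'];R=o['ee_rot'];G=tcp-19*R[:,2]
print('G',G.round(1),'pull dz',269-tcp[2], o['joint_pos'].round(1))
# arc: column centre C, handle radius
C=np.array([664.4,206.5]); v=G[:2]-C; print('radius',np.hypot(*v),'az',np.degrees(np.arctan2(v[1],v[0])))
az0=np.degrees(np.arctan2(v[1],v[0]))
for da in np.arange(0,34,3):
    a=np.radians(da); Rz=np.array([[np.cos(a),-np.sin(a)],[np.sin(a),np.cos(a)]])
    s=C+Rz@(tcp[:2]-C)-tcp[:2]; print(da,s.round(1).tolist())
E
```

```text
clock: 17.45
eef_pos: [454.3, 306.6, 168.1]
ee_rot: [[-0.803, 0.416, 0.427], [0.367, 0.909, -0.196], [-0.47, -0.001, -0.883]]
force: [-3.5, 1.3, 11.2]
opening: 0.191
finger_force: 59.8
clock: 17.65
eef_pos: [454.4, 306.6, 168.6]
ee_rot: [[-0.802, 0.417, 0.427], [0.367, 0.909, -0.196], [-0.47, -0.0, -0.883]]
force: [-3.9, 0.9, 12.5]
opening: 0.187
finger_force: 59.7
G [446.3 310.3 185.4] pull dz 100.36833343123615 [-51.   16.6  -2.9 118.4  40.6  46.7 -17.3]
radius 241.58706474358945 az 154.54731254824964
0 [0.0, 0.0]
3 [-5.0, -11.1]
6 [-9.3, -22.5]
9 [-13.1, -34.1]
12 [-16.2, -45.9]
15 [-18.8, -57.8]
18 [-20.7, -69.8]
21 [-21.9, -81.9]
24 [-22.6, -94.1]
27 [-22.6, -106.3]
30 [-21.9, -118.4]
33 [-20.6, -130.5]
```

```bash
python3 -m inch '[[[-2.6,-5.5,0],[0,0,1.5]],[[-5,-11.1,0],[0,0,3]],[[-7.2,-16.8,0],[0,0,4.5]],[[-9.3,-22.5,0],[0,0,6]],[[-11.3,-28.3,0],[0,0,7.5]],[[-13.1,-34.1,0],[0,0,9]],[[-14.7,-40,0],[0,0,10.5]],[[-16.2,-45.9,0],[0,0,12]],[[-16.2,-45.9,0],[0,0,12]],[[-16.2,-45.9,0],[0,0,12]]]' 1
python3 - <<'E'
from h import *
ims=[]
o=readout.get_obs();print(o['eef_pos'].round(1),o['force'],o['moment'])
for c,(r0,r1,c0,c1) in {'side':(160,280,210,330),'top':(170,270,170,270)}.items():
    im,d=camera(c); np.savez(f'{c}j.npz',im=im,d=d)
    ims.append(cv2.cvtColor(cv2.resize(im[r0:r1,c0:c1],(400,400),interpolation=cv2.INTER_CUBIC),cv2.COLOR_RGB2BGR))
    p,u,v=pts(c,d,np.ones(d.shape,bool)); m=(abs(p[:,0]-478)<25)&(p[:,1]>215)&(p[:,1]<290)&(p[:,2]>60)&(p[:,2]<180); print(c,m.sum(),p[m].min(0) if m.any() else '',p[m].mean(0))
    q=p[m&(p[:,2]<115)]; print(np.sort(q[:,2]).round()[:12],q.mean(0))
cv2.imwrite('pics/jj.png',np.hstack(ims))
E
```

```text
clock: 18.65
eef_pos: [438.7, 260.2, 168.9]
ee_rot: [[-0.861, 0.219, 0.46], [0.193, 0.976, -0.104], [-0.471, -0.0, -0.882]]
force: [-2.7, -0.2, 12.0]
opening: 0.191
finger_force: 59.8
[438.7 260.2 168.9] [-2.72878521 -0.21376662 12.03076007] [-0.22435151  0.01894105 -0.27810605]
side 92 [456.34722026 229.95693302  74.8859055 ] [482.59437632 244.08619636 140.7731395 ]
[75. 76. 78. 78. 79. 80. 80. 82. 86. 87. 88. 92.] [483.38872681 247.46876282  91.92970689]
top 24 [465.74555763 231.17244464  74.79065541] [478.30629365 240.92594397 120.75357437]
[ 75.  78.  78.  79.  79.  80.  80.  90.  92.  95.  99. 100.] [477.29985607 241.57776806  86.64366202]
```

View pics/jj.png

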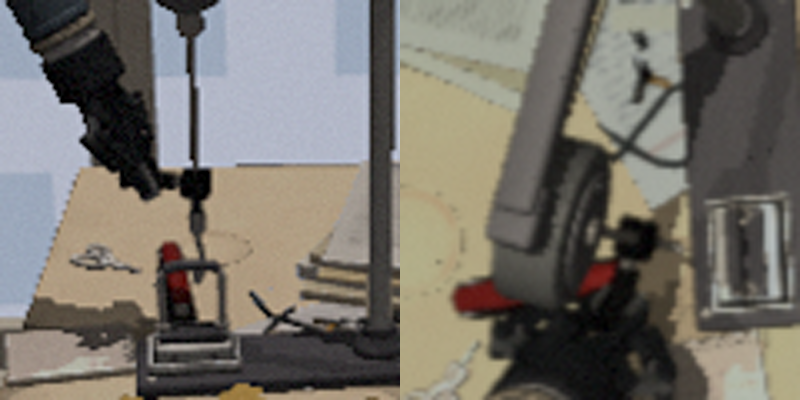

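Run:
```python
from h import *
o=readout.get_obs();tcp=o['eef_pos'];R=o['ee_rot'];G=tcp-19*R[:,2]
C=np.array([664.4,206.5]); v=G[:2]-C; az=np.degrees(np.arctan2(v[1],v[0]));print('radius',np.hypot(*v),'az',az,'tooly az',np.degrees(np.arctan2(R[1,1],R[0,1])))
for da in [2,4,6,8,10,12,14,16,17,18,18.5,19,20]:
    a=np.radians(da); Rz=np.array([[np.cos(a),-np.sin(a)],[np.sin(a),np.cos(a)]])
    s=C+Rz@(tcp[:2]-C)-tcp[:2]; print(da,s.round(1).tolist())
```

```text
radius 240.99290573295184 az 166.6300892216066 tooly az 77.3427341767526
2 [-1.7, -7.9]
4 [-3.2, -15.9]
6 [-4.4, -23.9]
8 [-5.3, -31.9]
10 [-5.9, -40.0]
12 [-6.2, -48.1]
14 [-6.3, -56.2]
16 [-6.1, -64.3]
17 [-5.9, -68.3]
18 [-5.6, -72.4]
18.5 [-5.4, -74.4]
19 [-5.2, -76.4]
20 [-4.8, -80.4]
```

```bash
python3 -m inch '[[[-1.7,-7.9,0],[0,0,2]],[[-3.2,-15.9,0],[0,0,4]],[[-4.4,-23.9,0],[0,0,6]],[[-5.3,-31.9,0],[0,0,8]],[[-5.9,-40,0],[0,0,10]],[[-6.2,-48.1,0],[0,0,12]],[[-6.2,-48.1,0],[0,0,12]],[[-6.2,-48.1,0],[0,0,12]]]' 1
```

```text
clock: 19.55
eef_pos: [433.0, 211.8, 169.0]
ee_rot: [[-0.881, 0.012, 0.472], [0.01, 1.0, -0.006], [-0.472, -0.001, -0.881]]
force: [-1.9, -1.1, 10.9]
opening: 0.19
finger_force: 59.8
```

```bash
python3 -m inch '[[[0,-6,0],[0,0,1.5]],[[0.1,-12.2,0],[0,0,3]],[[0.3,-18.2,0],[0,0,4.5]],[[0.6,-23,0],[0,0,5.7]],[[0.8,-26.3,0],[0,0,6.5]],[[0.8,-26.3,0],[0,0,6.5]],[[0.8,-26.3,0],[0,0,6.5]]]' 1
python3 - <<'E'
from h import *
ims=[]
o=readout.get_obs();R=o['ee_rot'];G=o['eef_pos']-19*R[:,2];print(o['joint_pos'].round(1),o['force'],o['moment'],'az',np.degrees(np.arctan2(G[1]-206.5,G[0]-664.4)))
for c,(r0,r1,c0,c1) in {'side':(190,290,220,320),'top':(170,270,190,290)}.items():
    im,d=camera(c); np.savez(f'{c}k.npz',im=im,d=d)
    ims.append(cv2.cvtColor(cv2.resize(im[r0:r1,c0:c1],(400,400),interpolation=cv2.INTER_CUBIC),cv2.COLOR_RGB2BGR))
    p,u,v=pts(c,d,np.ones(d.shape,bool)); a=np.radians(5.3);Rr=np.array([[np.cos(a),np.sin(a)],[-np.sin(a),np.cos(a)]]); q=(p[:,:2]-[475.2,188.8])@Rr.T
    for n,z0,z1,xm in [('rod/hook',58,112,22),('shank',130,160,20),('bar',112,130,45),('blk',44,56,45)]:
        m=(abs(q[:,0])<xm)&(abs(q[:,1])<45)&(p[:,2]>z0)&(p[:,2]<z1); print(c,n,m.sum(),q[m].min(0).round(1) if m.any() else '',q[m].max(0).round(1) if m.any() else '',np.median(q[m],axis=0).round(1))
cv2.imwrite('pics/kk.png',np.hstack(ims))
E
```

```text
clock: 20.25
eef_pos: [434.1, 185.8, 169.1]
ee_rot: [[-0.877, -0.101, 0.471], [-0.089, 0.995, 0.047], [-0.473, -0.001, -0.881]]
force: [-1.8, 0.1, 11.3]
opening: 0.193
finger_force: 59.8
[-37.1   2.9  -0.6 136.1  42.5  21.9  20.9] [-1.84991865  0.05151283 11.29106836] [-0.16830924 -0.19164544 -0.25629874] az -174.83388050412546
side rod/hook 22 [  1.8 -19.9] [ 6.6 17.2] [4.1 3. ]
side shank 50 [ -6.4 -16.9] [16.7  6.5] [ 4.1 -5.8]
side bar 68 [-26.8 -18.2] [36.1 -2.7] [  3.2 -12.3]
side blk 118 [-29.7 -25.9] [38.3 13.2] [  2.4 -10.9]
top rod/hook 7 [ -2.9 -18.4] [  2.5 -10.2] [ -0.4 -15. ]
top shank 13 [-15.9 -13. ] [13.3 -6.6] [-1.4 -7.9]
top bar 66 [-33.6 -13.8] [35.3 -2.3] [-1.3 -9.1]
top blk 88 [-37.1 -22.5] [36.6 21.6] [ -0.6 -10.7]
```

View pics/kk.png

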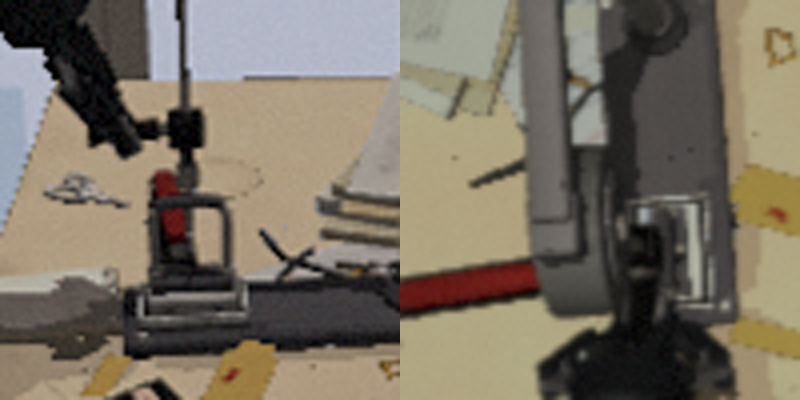

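```bash
cat > prof.py <<'E'
from h import *
C=np.array([664.4,206.5])
def prof(c,k,az,z0,z1,step,off=(0,0)):
    az=np.radians(az); r=np.array([np.cos(az),np.sin(az),0]); y=np.array([np.sin(az),-np.cos(az),0]); o=np.array([*C,0])+190*r+np.array([*off,0])
    f=np.load(c+k+'.npz'); p,u,v=pts(c,f['d'],np.ones(f['d'].shape,bool))
    m=(abs((p-o)@r)<30)&(abs((p-o)@y)<45)&(p[:,2]>z0)&(p[:,2]<z1)
    M=np.array(camera_model(c)['cam_to_world']); t=M[:3,3]; dr=p[m]-t; s=((o-t)@r)/(dr@r); X=t+s[:,None]*dr
    yy=(X-o)@y; zz=X[:,2]
    for a in np.arange(z0,z1,step):
        q=(zz>=a)&(zz<a+step)
        if q.any(): print(c,round(a+step/2),q.sum(),'y',np.sort(yy[q]).round(1).tolist()[:14])
E
python3 - <<'E'
from prof import *
prof('side','0',154.6,165,280,5,(2.5,-2))
E
```

```text
side 172 2 y [0.1, 7.3]
side 178 6 y [-14.0, -7.0, 0.4, 7.6, 7.8, 15.0]
side 182 7 y [-13.8, -6.7, -6.5, 0.6, 8.0, 15.3, 15.5]
side 188 3 y [-13.5, 8.3, 15.7]
side 192 7 y [-20.3, -13.3, -13.1, 8.5, 8.7, 15.9, 16.2]
side 198 3 y [-20.0, 8.9, 16.4]
side 202 3 y [9.2, 9.4, 16.6]
side 208 2 y [2.3, 9.6]
side 212 3 y [2.5, 2.7, 9.9]
side 218 2 y [-4.3, 3.0]
side 222 3 y [-4.1, -3.9, 3.2]
side 228 5 y [-3.6, 3.4, 3.7, 10.8, 18.2]
side 232 6 y [-10.4, -3.4, 3.9, 11.0, 11.2, 18.4]
side 238 8 y [-10.1, -3.1, -2.9, 4.1, 4.4, 11.5, 18.6, 18.9]
side 242 9 y [-17.1, -16.8, -9.9, -9.7, -2.7, 4.6, 11.7, 11.9, 19.1]
side 248 6 y [-16.6, -9.4, -2.4, -2.2, 4.8, 12.2]
side 252 7 y [-16.3, -16.1, -9.2, -2.0, 5.1, 5.3, 12.4]
side 258 7 y [-15.8, -8.9, -8.7, -1.7, 5.5, 12.6, 12.8]
side 262 6 y [-8.5, -1.5, 5.8, 6.0, 13.1, 20.4]
side 268 8 y [-8.2, -8.0, -1.0, 6.2, 13.3, 20.6, 27.8, 35.3]
side 272 6 y [-7.7, -0.8, -0.6, 6.4, 20.9, 35.5]
side 278 5 y [-28.2, -21.5, -14.6, -14.4, -7.5]
```

```bash
python3 -m inch '[[[0,0,1.5],[0,0,0]],[[0,0,3],[0,0,0]],[[0,0,4.5],[0,0,0]],[[0,0,6],[0,0,0]],[[0,0,7.5],[0,0,0]],[[0,0,8],[0,0,0]],[[0,0,8],[0,0,0]]]' 1
cat > st.py <<'E'
from prof import *
import sys
k=sys.argv[1]
o=readout.get_obs();print('d',(269-o['eef_pos'][2]).round(1),o['eef_pos'].round(1),o['force'].round(1),o['moment'].round(2))
a=np.radians(5.3);Rr=np.array([[np.cos(a),np.sin(a)],[-np.sin(a),np.cos(a)]])
for c,off in [('side',(2.5,-2)),('top',(0,0))]:
    im,d=camera(c); np.savez(f'{c}{k}.npz',im=im,d=d)
    for kk in ['c',k]:
        f=np.load(f'{c}{kk}.npz');p,u,v=pts(c,f['d'],np.ones(f['d'].shape,bool)); q=(p[:,:2]-np.array([475.2,188.8])-off)@Rr.T
        for n,z0,z1,xs in [('bar',112,131,((-40,-22),(14,40))),('blk',45,56,((-40,-15),(15,40)))]:
            for x0,x1 in xs:
                m=(q[:,0]>x0)&(q[:,0]<x1)&(abs(q[:,1])<32)&(p[:,2]>z0)&(p[:,2]<z1)
                if m.sum()>2: print(c,kk,n,(x0,x1),m.sum(),'y',np.percentile(q[m,1],[3,50,97]).round(1),'z',np.percentile(p[m,2],[3,97]).round(1))
E
python3 st.py l
```

```text
clock: 21.05
eef_pos: [434.1, 186.0, 177.2]
ee_rot: [[-0.876, -0.101, 0.471], [-0.09, 0.995, 0.047], [-0.473, -0.001, -0.881]]
force: [-3.0, -0.8, 11.7]
opening: 0.191
finger_force: 59.8
d 91.8 [434.1 186.  177.2] [-3.  -0.8 11.7] [-0.18 -0.15 -0.23]
side c bar (-40, -22) 7 y [-7.3 -2.3  0.5] z [113.1 123.8]
side c bar (14, 40) 22 y [-4.4 -0.9  5.1] z [113.6 127.5]
side c blk (-40, -15) 23 y [-15.7  -6.6   7.4] z [45.2 54.2]
side c blk (15, 40) 36 y [-14.6  -6.4   9.8] z [46.3 55.5]
side l bar (-40, -22) 11 y [-12.7  -7.2  -6.5] z [113. 127.]
side l bar (14, 40) 24 y [-12.8  -8.9  -4.1] z [114.2 129.1]
side l blk (-40, -15) 27 y [-20.2 -11.1  12.8] z [45.6 55.4]
side l blk (15, 40) 33 y [-16.8  -9.9  10.4] z [45.6 55.4]
top c bar (-40, -22) 12 y [-4.2  0.2  4. ] z [113.8 125.6]
top c bar (14, 40) 22 y [-4.5 -0.2  4.5] z [119.1 129.6]
top c blk (-40, -15) 8 y [-2.2  2.8 14.6] z [47.7 55.5]
top c blk (15, 40) 25 y [-11.4  -5.5  16.3] z [45.4 55.2]
top l bar (-40, -22) 13 y [-10.7  -6.8  -2.5] z [112.5 128.6]
top l bar (14, 40) 22 y [-13.5  -8.   -2.7] z [114.7 128.5]
top l blk (-40, -15) 28 y [-18.3  -9.3  11.4] z [45.4 55.1]
top l blk (15, 40) 25 y [-14.4  -8.4  21.1] z [45.8 55.4]
```

```bash
python3 -m inch '[[[-0.2,3,0],[0,0,-0.75]],[[-0.3,6,0],[0,0,-1.5]],[[-0.3,7,0],[0,0,-1.7]],[[-0.3,7,0],[0,0,-1.7]],[[-0.3,7,0],[0,0,-1.7]]]' 1; python3 st.py n | grep -v ' c '
python3 - <<'E'
from prof import *
for k in 'ln':
    prof('side',k,185.3,125,150,12.5,(2.5,-2)); 
    for c in ['top']:
        f=np.load(c+k+'.npz');p,u,v=pts(c,f['d'],np.ones(f['d'].shape,bool)); a=np.radians(5.3);Rr=np.array([[np.cos(a),np.sin(a)],[-np.sin(a),np.cos(a)]]);q=(p[:,:2]-[475.2,188.8])@Rr.T
        for z0,z1 in [(140,165),(165,185),(185,210),(343,366),(370,460)]:
            m=(abs(q[:,0])<45)&(abs(q[:,1])<45)&(p[:,2]>z0)&(p[:,2]<z1); 
            if m.sum()>2: print(k,z0,m.sum(),np.percentile(q[m],[3,50,97],axis=0).round(1).tolist())
E
```

```text
clock: 21.65
eef_pos: [433.5, 193.3, 177.0]
ee_rot: [[-0.879, -0.072, 0.471], [-0.064, 0.997, 0.034], [-0.473, -0.0, -0.881]]
force: [-2.9, -0.1, 11.1]
opening: 0.193
finger_force: 59.8
d 92.0 [433.5 193.3 177. ] [-2.9 -0.1 11.1] [-0.09 -0.01 -0.21]
side n bar (-40, -22) 11 y [-8.9 -4.3  1.6] z [112.3 124.2]
side n bar (14, 40) 23 y [-9.9 -2.4  2. ] z [114.1 127.7]
side n blk (-40, -15) 29 y [-15.5  -7.1   9.6] z [45.3 54.9]
side n blk (15, 40) 33 y [-13.   -5.2  13.5] z [45.3 54.7]
top n bar (-40, -22) 12 y [-4.8 -1.5  3.7] z [114.4 128.1]
top n bar (14, 40) 22 y [-7.3 -2.   3.1] z [115.1 129.4]
top n blk (-40, -15) 36 y [-14.8  -7.9  14.6] z [45.6 55.9]
top n blk (15, 40) 26 y [-20.3  -9.2  14.6] z [46.6 53.8]
l 185 146 [[-44.1, -13.0], [-21.0, -3.0], [12.8, 11.7]]
l 370 542 [[-43.1, -21.1], [-18.5, -13.9], [39.9, 16.7]]
n 165 6 [[-39.0, -6.3], [-20.4, -5.4], [-0.5, 15.2]]
n 185 152 [[-44.2, -5.9], [-22.2, 4.4], [13.2, 19.5]]
n 370 549 [[-43.0, -15.8], [-18.1, -8.1], [40.0, 23.2]]
```

```bash
python3 -m inch '[[[0,0,2],[0,0,0]],[[0,-1,4],[0,0,0.25]],[[0,-1.5,6],[0,0,0.4]],[[0,-2,8],[0,0,0.5]],[[0,-2.5,10],[0,0,0.6]],[[0,-3,12],[0,0,0.7]],[[0,-3,12],[0,0,0.7]],[[0,-3,12],[0,0,0.7]]]' 1; python3 st.py o | grep -v ' c '
```

```text
clock: 22.55
eef_pos: [433.7, 190.1, 189.2]
ee_rot: [[-0.878, -0.084, 0.471], [-0.074, 0.996, 0.04], [-0.473, -0.0, -0.881]]
force: [-3.0, -0.3, 11.0]
opening: 0.19
finger_force: 59.7
d 79.8 [433.7 190.1 189.2] [-3.  -0.3 11. ] [-0.06 -0.12 -0.22]
side o bar (-40, -22) 10 y [-5.2 -1.8  1. ] z [112.4 123.7]
side o bar (14, 40) 21 y [-5.7 -1.2  3.5] z [114.7 126.4]
side o blk (-40, -15) 25 y [-16.3  -7.4   3.3] z [46.5 55.1]
side o blk (15, 40) 36 y [-16.2  -5.8  13.2] z [46.4 55. ]
top o bar (-40, -22) 11 y [-3.5  1.   4.1] z [115.4 124.5]
top o bar (14, 40) 20 y [-4.5 -1.   4.3] z [113.3 127.3]
top o blk (-40, -15) 32 y [-17.4  -8.2  14.3] z [45.2 55.4]
top o blk (15, 40) 28 y [-14.   -7.6   4.6] z [46.  55.4]
```

```bash
python3 -m inch '[[[0,0,4],[0,0,0]],[[0,0,8],[0,0,0]],[[0,0,12],[0,0,0]],[[0,0,15],[0,0,0]],[[0,0,18],[0,0,0]],[[0,0,21],[0,0,0]],[[0,0,25],[0,0,0]],[[0,0,30],[0,0,0]],[[0,0,30],[0,0,0]],[[0,0,30],[0,0,0]]]' 1
python3 - <<'E'
from h import *
ims=[]
o=readout.get_obs();print(o['force'],o['moment'],269-o['eef_pos'][2])
for c,(r0,r1,c0,c1) in {'side':(190,290,220,320),'top':(170,270,190,290)}.items():
    im,d=camera(c); np.savez(f'{c}q.npz',im=im,d=d)
    ims.append(cv2.cvtColor(cv2.resize(im[r0:r1,c0:c1],(400,400),interpolation=cv2.INTER_CUBIC),cv2.COLOR_RGB2BGR))
cv2.imwrite('pics/qq.png',np.hstack(ims))
E
```

```text
clock: 23.65
eef_pos: [433.7, 189.7, 218.9]
ee_rot: [[-0.878, -0.084, 0.471], [-0.075, 0.996, 0.039], [-0.473, -0.001, -0.881]]
force: [2.2, -0.5, 5.4]
opening: 0.188
finger_force: 59.2
[ 2.15221782 -0.481462    5.35470211] [-0.03095016 -0.21092574 -0.20111576] 50.0599854631115
```

View pics/qq.png

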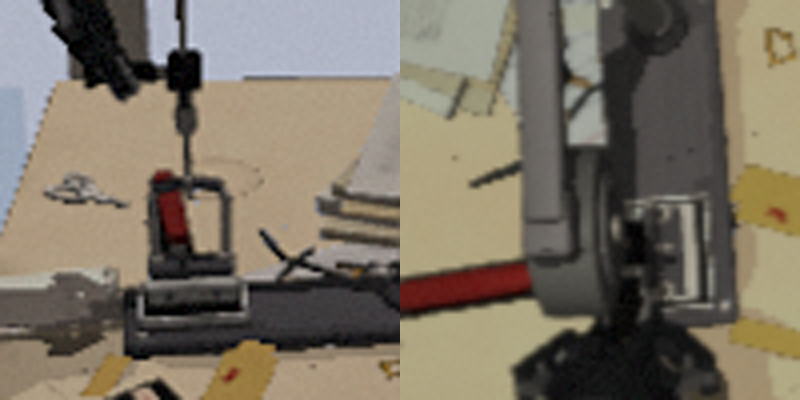

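```bash
python3 -m inch '[[[0,0,4],[0,0,0]],[[0,0,9],[0,0,0]],[[0,0,14],[0,0,0]],[[0,0,19],[0,0,0]],[[0,0,24],[0,0,0]],[[0,0,29],[0,0,0]],[[0,0,34],[0,0,0]],[[0,0,39],[0,0,0]],[[0,0,43],[0,0,0]],[[0,0,45],[0,0,0]]]' 1; python3 -m inch '[[[0,0,1.5],[0,0,0]],[[0,0,3],[0,0,0]],[[0,0,4],[0,0,0]],[[0,0,4],[0,0,0]],[[0,0,4],[0,0,0]],[[0,0,4],[0,0,0]]]' 1
```

```text
clock: 24.75
eef_pos: [433.6, 189.6, 263.9]
ee_rot: [[-0.878, -0.085, 0.471], [-0.075, 0.996, 0.039], [-0.473, -0.001, -0.881]]
force: [6.5, 0.2, 4.7]
opening: 0.191
finger_force: 58.8
clock: 25.35
eef_pos: [433.6, 189.5, 267.6]
ee_rot: [[-0.878, -0.085, 0.471], [-0.075, 0.996, 0.039], [-0.472, -0.001, -0.881]]
force: [5.5, 0.7, 5.9]
opening: 0.19
finger_force: 58.8
```

```bash
python3 -m inch '[[[0,0,0.7],[0,0,0]],[[0,0,1.4],[0,0,0]],[[0,0,1.4],[0,0,0]],[[0,0,1.4],[0,0,0]]]' 1;  python3 -m inch '[[[0,0,0.5],[0,0,0]],[[0,0,1],[0,0,0]],[[0,0,1],[0,0,0]],[[0,0,1],[0,0,0]]]' 1
```

```text
clock: 25.75
eef_pos: [433.6, 189.5, 269.0]
ee_rot: [[-0.878, -0.085, 0.471], [-0.075, 0.996, 0.039], [-0.472, -0.001, -0.881]]
force: [5.4, 0.1, 4.7]
opening: 0.192
finger_force: 58.7
clock: 26.15
eef_pos: [433.6, 189.0, 269.0]
ee_rot: [[-0.879, -0.085, 0.47], [-0.076, 0.996, 0.038], [-0.471, -0.002, -0.882]]
force: [10.0, 1.8, -1.2]
opening: 0.188
finger_force: 59.0
```

```bash
python3 -m inch '[[[0,0,0],[0,0,0]],[[0,0,0],[0,0,0]],[[0,0,0],[0,0,0]],[[0,0,0],[0,0,0]],[[0,0,0],[0,0,0]],[[0,0,0],[0,0,0]],[[0,0,0],[0,0,0]],[[0,0,0],[0,0,0]]]' 1; python3 -m inch '[[[0,0,0],[0,0,0]],[[0,0,0],[0,0,0]],[[0,0,0],[0,0,0]],[[0,0,0],[0,0,0]],[[0,0,0],[0,0,0]],[[0,0,0],[0,0,0]],[[0,0,0],[0,0,0]],[[0,0,0],[0,0,0]]]' 0; python3 -m inch '[[[-5,0,9],[0,0,0]],[[-12,-1,22],[0,0,0]],[[-21,-2,40],[0,0,0]],[[-30,-3,57],[0,0,0]],[[-40,-3,75],[0,0,0]],[[-48,-4,90],[0,0,0]],[[-50,-5,100],[0,0,0]],[[-50,-5,100],[0,0,0]],[[-50,-5,100],[0,0,0]],[[-50,-5,100],[0,0,0]]]' 0
```

```text
clock: 26.95
eef_pos: [433.6, 189.0, 269.0]
ee_rot: [[-0.879, -0.085, 0.47], [-0.076, 0.996, 0.038], [-0.471, -0.002, -0.882]]
force: [9.3, 0.6, -0.7]
opening: 0.191
finger_force: 59.0
clock: 27.75
eef_pos: [431.8, 189.0, 268.2]
ee_rot: [[-0.88, -0.085, 0.467], [-0.076, 0.996, 0.037], [-0.469, -0.003, -0.883]]
force: [0.8, -0.6, 0.4]
opening: 0.999
finger_force: 0.0
clock: 28.75
eef_pos: [381.8, 183.6, 367.2]
ee_rot: [[-0.881, -0.084, 0.466], [-0.076, 0.996, 0.036], [-0.467, -0.004, -0.884]]
force: [0.1, 0.0, -0.4]
opening: 0.998
finger_force: 0.0
```

Run:
```python
from h import *
ims=[]
o=readout.get_obs();print(o['force'],o['eef_pos'],o['opening'])
for c,(r0,r1,c0,c1) in {'side':(130,280,200,350),'top':(160,290,180,310)}.items():
    im,d=camera(c); np.savez(f'{c}r.npz',im=im,d=d)
    ims.append(cv2.cvtColor(cv2.resize(im[r0:r1,c0:c1],(400,400),interpolation=cv2.INTER_CUBIC),cv2.COLOR_RGB2BGR))
cv2.imwrite('pics/rr.png',np.hstack(ims))
```

```text
[ 0.13810639  0.03971278 -0.43167527] [381.77719997 183.591941   367.22498811] 0.9977099806794367
```

View pics/rr.png

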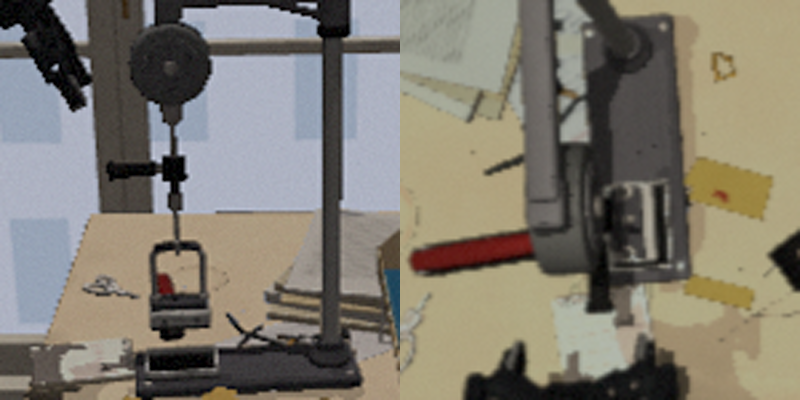

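```bash
Z='[[[0,0,0],[0,0,0]],[[0,0,0],[0,0,0]],[[0,0,0],[0,0,0]],[[0,0,0],[0,0,0]],[[0,0,0],[0,0,0]],[[0,0,0],[0,0,0]],[[0,0,0],[0,0,0]],[[0,0,0],[0,0,0]],[[0,0,0],[0,0,0]],[[0,0,0],[0,0,0]]]'
for i in 1 2 3 4 5; do python3 -m inch '[[[0,0,0],[0,0,0]],[[0,0,0],[0,0,0]],[[0,0,0],[0,0,0]],[[0,0,0],[0,0,0]],[[0,0,0],[0,0,0]],[[0,0,0],[0,0,0]],[[0,0,0],[0,0,0]],[[0,0,0],[0,0,0]],[[0,0,0],[0,0,0]],[[0,0,0],[0,0,0]]]' 0 | head -1; done
python3 - <<'E'
from h import *
prev=None
for i in range(8):
    im,d=camera('side'); p,u,v=pts('side',d,np.ones(d.shape,bool))
    o=[]
    for z0,z1 in [(80,124),(170,200)]:
        m=(abs(p[:,0]-478)<50)&(abs(p[:,1]-189)<45)&(p[:,2]>z0)&(p[:,2]<z1); o+=[m.sum(),*p[m].mean(0).round(1),p[m][:,0].min().round(1),p[m][:,0].max().round(1),p[m][:,2].max().round(1)]
    print(readout.get_obs()['clock'],o)
E
```

```text
clock: 29.85
clock: 30.85
clock: 31.85
clock: 32.85
clock: 33.85
33.9 [np.int64(311), np.float64(479.2), np.float64(173.6), np.float64(103.5), np.float64(439.5), np.float64(518.6), np.float64(123.2), np.int64(98), np.float64(479.5), np.float64(187.1), np.float64(184.2), np.float64(444.4), np.float64(513.5), np.float64(198.6)]
33.95 [np.int64(312), np.float64(479.3), np.float64(174.0), np.float64(103.2), np.float64(439.7), np.float64(518.9), np.float64(123.9), np.int64(96), np.float64(479.7), np.float64(187.4), np.float64(184.0), np.float64(444.9), np.float64(513.4), np.float64(199.3)]
34.0 [np.int64(312), np.float64(479.4), np.float64(173.6), np.float64(103.4), np.float64(439.4), np.float64(518.5), np.float64(123.9), np.int64(96), np.float64(479.7), np.float64(187.6), np.float64(183.9), np.float64(444.6), np.float64(513.4), np.float64(197.8)]
34.05 [np.int64(312), np.float64(479.7), np.float64(173.8), np.float64(103.3), np.float64(439.3), np.float64(518.7), np.float64(124.0), np.int64(94), np.float64(480.1), np.float64(187.5), np.float64(184.6), np.float64(444.2), np.float64(513.4), 
[... 372 characters left out ...]
439.8), np.float64(518.6), np.float64(123.1), np.int64(94), np.float64(480.4), np.float64(187.0), np.float64(184.5), np.float64(444.7), np.float64(513.3), np.float64(198.5)]
34.2 [np.int64(312), np.float64(479.3), np.float64(173.7), np.float64(103.3), np.float64(439.8), np.float64(518.5), np.float64(123.6), np.int64(96), np.float64(479.4), np.float64(188.0), np.float64(184.1), np.float64(444.4), np.float64(513.4), np.float64(198.8)]
34.25 [np.int64(314), np.float64(479.2), np.float64(173.8), np.float64(103.4), np.float64(439.6), np.float64(518.5), np.float64(123.5), np.int64(94), np.float64(479.7), np.float64(187.0), np.float64(184.5), np.float64(444.7), np.float64(513.2), np.float64(199.1)]
```

```bash
python3 -c "
from station import bot
print(bot.job_done())"
```

```text
the job is handed in; nothing more can be done
None
```

I handed the job in at about 34 s: the stamp hung still and level from the fully raised hook, the gripper was clear, and nothing shows the bystanders being touched. The hook tipped the stamp a few degrees on the way in and I backed it off; I also viewed 11 pictures where 10 were allowed.

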